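# Slide the top-heavy bottle crate home into its parking corner

### The job

Push the tall bottle crate across the bench into its L-shaped corner until it is fully home, its base tray flush against the rear rail and against the end stop on the left. It is top-heavy, so push it only low, on the base tray, so that it slides upright without rocking; do not take hold of it, do not lift it and do not touch its slatted box, bottles or handle with the fingers. Leave everything else on the bench where it stands.

Things in the scene. Friction and masses are not known exactly. Their poses are not given: they have to be found in the camera images.
- crate: tall bottle crate, loose, 0.7 to 1 kg. Its foot is a solid grey base tray 100 (x) x 200 (y) x 34 mm high, carrying the narrow white box of crate_top. Origin: centre of the tray's underside; x to the back, y along its length to the left, z up. Mass centre 15 mm behind the origin (+x), 85 mm up: pushed on the tray it slides, pushed back higher up it tips
- crate_top: upper part fixed on the crate's tray: white slatted box 66 (x) x 150 (y) mm to 160 mm above the bench, with two amber bottles and a dark handle bar (top 214 mm above the bench). Its back is flush with the tray's; the tray projects 34 mm in front of it (-x) and 25 mm at each end. Origin: centre of the box's underside, 34 mm above the bench; axes as the crate's
- corner: L-shaped aluminium corner fixed to the bench, bars 12 mm thick, 32 mm high. Origin: inner corner at bench level, z up. Inner face of the rear rail: plane x = 0, from y = 0 to -330 mm (to the right); inner face of the end stop: plane y = 0, from x = 0 to -94 mm (towards the robot). With the crate home, back on the rail, left end on the stop, its origin is at x = -50, y = -100 mm here
- bath_edge (a point): front left foot, at bench level, of the fixed white water bath on the right, an upright box 185 mm high that the gripper must keep clear of: from this point it reaches 207 mm back (+x) and 205 mm to the right (-y)
- grinder: fixed round white bench mill behind the rail, 125 mm across, 255 mm high with its cup, to be kept clear of. Origin: centre of its underside
- vial: bystander, to be left alone: loose small plastic screw-cap vial, 27 x 27 x 69 mm, standing just left of the corner's end stop. Origin: centre of the underside
- clear_bottle: bystander, to be left alone: loose clear glass screw-cap bottle, 62 x 62 x 135 mm, standing behind the rail. Origin: centre of the underside
- flask: bystander, to be left alone: loose conical glass flask, 84 x 84 x 158 mm, on the left of the bench. Origin: centre of the underside
- meter: bystander, to be left alone: loose flat grey hand-held meter, 58 x 128 x 30 mm, on the left near the front edge. Origin: centre of the underside
- beaker: bystander, to be left alone: loose glass beaker, 72 x 75 x 94 mm, on the right of the bench. Origin: centre of the underside
- small_vial: bystander, to be left alone: loose small screw-cap vial, 22 x 22 x 50 mm, at the back between the grinder and the water bath. Origin: centre of the underside
- cuvettes: bystander, to be left alone: loose flat carton, 56 x 88 x 24 mm, at the far left. Origin: centre of the underside

How it is judged:
By the outcome, as a careful person would: the job done as asked, in the order asked, and still so for the second after the job is handed in, with the robot touching nothing.
It also fails if it takes over 58 s, if anything falls off the work surface, if the arm or the gripper's body presses on something with over 40 N, if the wrist force passes 120 N, or if a joint passes its speed limit or range.

### The arm

A 6-joint arm with a two-finger parallel gripper is mounted at the origin on a cart in front of the work surface, level with it; the furniture and walls round the work are solid. World frame = base frame: x ahead of the robot, y to its left, z up, the work surface at z = 0. Lengths are in m, angles in rad, forces in N, time in s.
With the tool pointing down it reaches from about 0.35 to 1 m from the base axis. Payload 7.1 kg.
Tool frame: the origin (TCP) lies at the very end of the fingers, on their centre line; the grasp point (between the pads) lies 19 mm behind it (manip.pinch_z is the distance from the TCP to the grasp point, in m); z points along the fingers, y is the line along which they close (so a half turn about z gives the same grasp; the last joint's range is limited). The gripper opens to 85 mm and grips with 20 to 120 N. Pads are 22 mm wide; open, the fingers measure 114 mm over their backs; the gripper's body (76 mm by 85 mm) begins 54 mm behind the grasp point. The pads swing forward as they close: fully open they stand 13 mm farther back than shut.
Start: joints at [-1.246, 0.423, 1.63, -0, 1.089, -0.019], TCP at [0.211, -0.588, 0.231] pointing down, gripper open.
Joint ranges: [-3, 3], [-0.9, 2.11], [0.09, 2.58], [-1.31, 4.45], [0.11, 2.69], [-2.54, 2.54]. Speed limits (rad/s): [2.39, 2.39, 3.01, 3.14, 3.14, 3.14].

### API

Orientations are given as a rotation vector (axis times angle).
In Python, from rig import manip gives the robot as it stands. Calls block until the motion is done:
- manip.move_to(position, orientation): joint-space move of the TCP to a pose.
- manip.servo_line(position, orientation=None, rate=0.15): straight line of the TCP; orientation=None keeps the orientation; rate is the mean speed in m/s.
- manip.set_joints(angles): joint-space move.
- manip.command_gripper(opening, f_grip=None): finger opening in m; f_grip is the grip in N (None keeps the last); returns when the fingers have stopped.
- manip.hold(seconds).
- manip.solve_ik(position, orientation): joint angles nearest the present ones, or None.
- manip.camera(name): name is "scene" or "side" or "wrist"; returns a dict with "image" (400x640x3 uint8, red, green, blue), "fx", "fy", "cx", "cy" (pixels), "k1" (the pictures are not rectified: a ray, as slopes to the right and down, at radius r is drawn at 1 + k1 r^2 times it, then the intrinsics apply), "cam_to_world" (4x4, takes a point from camera to world coordinates); the wrist camera has in their place "mount" (4x4, takes a point from camera to tool coordinates, whose origin is the TCP and whose axes are the flange's). Camera axes: x right, y down, z forward; pixel columns grow to the right and rows downward; lengths in m; the calibration is good to about 2 mm. A picture is of the moment at which its call begins: read the wrist's pose just before it. There is no depth.
A pose or a line that the arm cannot do raises manip.IKError and nothing moves.
- manip.sign_off(): hands the job in; it is judged then, once.
Trained networks look in the newest picture that a camera, given by its name, has taken for a name from the list of things; names that differ only in an ending like _2 or _b are one class to them, and where a whole thing is asked for, a point or a joint stands for the part that bears it (a point fixed in the world has none). Each returns a list of dicts, best first, with "p" (0 to 1); they miss things now and then, are a little off and sometimes report something else, mostly with a low value. They report only what shows in the picture. A call takes as long as a camera call.
- manip.search_frame(camera, thing): "rect" ([left, top, right, bottom] in pixels, round what is visible of it).
- manip.regions_of(camera, thing): "pixels" (400x640 bool, what is visible of it) and "rect" ([left, top, right, bottom] in pixels, round what is visible of it).
Readings, each from a call of its own:
- manip.read_time(): time.
- manip.read_joint_positions(): joint angles.
- manip.read_joint_vel(): joint speeds.
- manip.read_tau(): joint torques, N m.
- manip.read_position(): TCP position.
- manip.read_ee_rot(): TCP orientation.
- manip.read_contact_force(): force on the tool from outside, world axes, zero at the start.
- manip.read_torque(): the same for the moment, N m.
- manip.read_width(): finger opening in m.
- manip.read_grip_force(): force on a finger pad.
Only numpy, scipy, OpenCV 4.12 (cv2) and the standard library are available. Lean on these libraries where they do the work, as an engineer would, in place of code of your own. Each camera call takes 0.05 s, during which the arm holds its last target. There are 200 camera calls.

## Working session

There is one attempt and no reset: what is moved stays moved. The work goes in short steps, each a Python script; the robot and the scene stay as the last script left them, time stands still between calls to the robot, and variables do not carry over. Pictures are saved under pics/ and viewed, at most 10 in all, crops included, and the job is handed in when it is done.

```bash
ls; mkdir -p pics; cat > h.py <<'E'
import numpy as np, cv2
from rig import manip
from scipy.spatial.transform import Rotation as R
def shot(n):
    c=manip.camera(n); return c
def proj(c,P):
    T=np.linalg.inv(np.array(c["cam_to_world"])); p=(T[:3,:3]@np.atleast_2d(P).T).T+T[:3,3]
    s=p[:,:2]/p[:,2:]; s=s*(1+c["k1"]*(s**2).sum(1,keepdims=True))
    return s*[c["fx"],c["fy"]]+[c["cx"],c["cy"]]
def ray(c,uv,z=0.):
    d=(np.atleast_2d(uv)-[c["cx"],c["cy"]])/[c["fx"],c["fy"]]; s=d.copy()
    for _ in range(20): s=d/(1+c["k1"]*(s**2).sum(1,keepdims=True))
    T=np.array(c["cam_to_world"]); w=(T[:3,:3]@np.c_[s,np.ones(len(s))].T).T; o=T[:3,3]
    return o+w*((z-o[2])/w[:,2:])
E
python3 - <<'E'
from h import *
for n in("scene","side"):
    c=shot(n); cv2.imwrite(f"pics/{n}0.png",c["image"][...,::-1]); print(n,c["fx"],c["k1"],np.round(c["cam_to_world"],3).tolist())
    for t in("crate","crate_top","corner","bath_edge","grinder","vial","clear_bottle","flask","meter","beaker"):
        print(t,[(np.round(r["rect"]).tolist(),round(r["p"],2)) for r in manip.search_frame(n,t)[:2]])
print(manip.read_time(),manip.read_ee_rot())
E
```

```text
pics
rig.py
scene 456.89898631646713 0.03891833045697284 [[-0.455, -0.452, 0.767, -0.634], [-0.89, 0.234, -0.391, 0.515], [-0.003, -0.861, -0.509, 0.835], [0.0, 0.0, 0.0, 1.0]]
crate [([308.0, 168.0, 350.0, 238.0], 0.68), ([205.0, 210.0, 232.0, 266.0], 0.27)]
crate_top [([319.0, 164.0, 333.0, 220.0], 0.65)]
corner [([278.0, 204.0, 318.0, 236.0], 0.76), ([267.0, 219.0, 275.0, 241.0], 0.69)]Traceback (most recent call last):
  File "<stdin>", line 5, in <module>
ValueError: it knows: beaker, clear_bottle, corner, crate, crate_top, cuvettes, flask, grinder, meter, small_vial, vial
```

```bash
python3 - <<'E'
from h import *
for n in("scene","side"):
    c=shot(n); cv2.imwrite(f"pics/{n}0.png",c["image"][...,::-1]); print(n,c["fx"],c["k1"],np.round(c["cam_to_world"],3).tolist())
    for t in("crate","crate_top","corner","grinder","vial","clear_bottle","flask","meter","beaker"):
        print(t,[(np.round(r["rect"]).tolist(),round(r["p"],2)) for r in manip.search_frame(n,t)[:2]])
print(manip.read_time(),manip.read_ee_rot())
E
```

```text
scene 456.89898631646713 0.03891833045697284 [[-0.455, -0.452, 0.767, -0.634], [-0.89, 0.234, -0.391, 0.515], [-0.003, -0.861, -0.509, 0.835], [0.0, 0.0, 0.0, 1.0]]
crate [([309.0, 166.0, 352.0, 236.0], 0.85)]
crate_top [([319.0, 166.0, 337.0, 221.0], 0.7)]
corner [([277.0, 204.0, 317.0, 234.0], 0.76), ([309.0, 166.0, 349.0, 237.0], 0.71)]
grinder [([317.0, 164.0, 336.0, 220.0], 0.74)]
vial [([266.0, 219.0, 275.0, 242.0], 0.63)]
clear_bottle [([273.0, 156.0, 295.0, 191.0], 0.62)]
flask [([207.0, 208.0, 233.0, 267.0], 0.65)]
meter [([223.0, 251.0, 277.0, 277.0], 0.61)]
beaker [([434.0, 159.0, 460.0, 186.0], 0.82)]
side 361.11997236431455 -0.029673087693253553 [[-0.247, -0.578, 0.777, -0.599], [-0.969, 0.14, -0.204, 0.223], [0.009, -0.804, -0.595, 0.949], [0.0, 0.0, 0.0, 1.0]]
crate []
crate_top []
corner [([284.0, 195.0, 365.0, 222.0], 0.57)]
grinder [([429.0, 176.0, 448.0, 203.0], 0.5)]
vial [([269.0, 212.0, 280.0, 226.0], 0.65), ([284.0, 195.0, 364.0, 223.0], 0.22)]
clear_bottle [([295.0, 152.0, 311.0, 186.0], 0.79)]
flask [([218.0, 201.0, 241.0, 242.0], 0.77), ([269.0, 215.0, 281.0, 230.0], 0.32)]
meter [([234.0, 237.0, 272.0, 257.0], 0.96)]
beaker [([430.0, 176.0, 447.0, 202.0], 0.64), ([216.0, 202.0, 240.0, 240.0], 0.37)]
1.2 [ 3.09525122e+00  5.37394953e-01 -1.13727160e-05]
```

View pics/scene0.png

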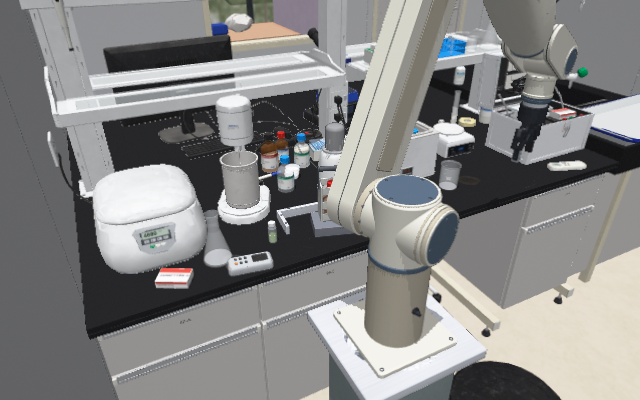

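View pics/side0.png

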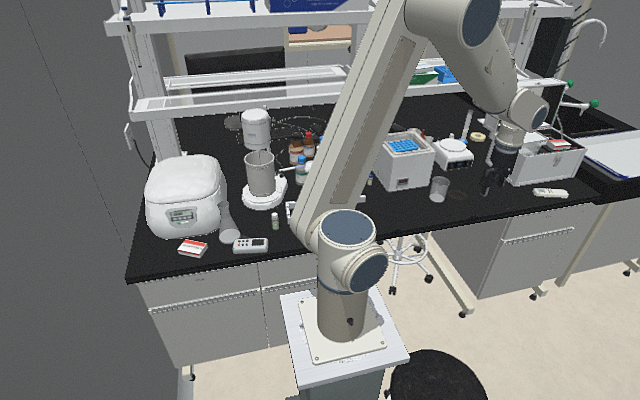

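```bash
python3 - <<'E'
from h import *
c=shot("scene"); s=shot("side")
def m(n,uv,c,z=0): print(n,np.round(ray(c,[uv],z)[0],3))
m("vial",(271,241),c); m("flask",(217,264),c);m("stop front bottom",(287,233),c);m("stop top front",(287,229),c,.032);m("corner top",(279,207),c,.032);m("crate front left bottom",(316,236),c)
m("meter",(250,265),c);m("clear",(286,190),c);m("bottle",(448,186),c);m("grinder",(245,212),c)
m("bath side",(404,190),s);m("vial s",(276,228),s);m("beaker",(438,202),s); m("bath right s",(434,182),s)
w=shot("wrist"); cv2.imwrite("pics/w0.png",w["image"][...,::-1]); print(w["fx"],w["k1"],np.round(w["mount"],3).tolist())
E
```

```text
vial [0.475 0.125 0.   ]
flask [ 0.441  0.306 -0.   ]
stop front bottom [0.492 0.063 0.   ]
stop top front [0.469 0.071 0.032]
corner top [0.603 0.043 0.032]
crate front left bottom [ 0.435 -0.012  0.   ]
meter [0.392 0.223 0.   ]
clear [ 0.753 -0.046  0.   ]
bottle [ 0.499 -0.602  0.   ]
grinder [0.676 0.141 0.   ]
bath side [ 0.585 -0.479  0.   ]
vial s [0.468 0.121 0.   ]
beaker [ 0.468 -0.585  0.   ]
bath right s [ 0.611 -0.643  0.   ]
319.0285682376119 -0.052178898353541184 [[0.0, -0.954, -0.301, 0.077], [1.0, 0.0, 0.0, 0.001], [-0.0, -0.301, 0.954, -0.142], [0.0, 0.0, 0.0, 1.0]]
```

```bash
cat >> h.py <<'E'
def wcam():
    p=np.array(manip.read_position()); r=R.from_rotvec(manip.read_ee_rot()).as_matrix()
    c=dict(manip.camera("wrist")); T=np.eye(4); T[:3,:3]=r; T[:3,3]=p
    c["cam_to_world"]=T@np.array(c["mount"]); return c
E
python3 - <<'E'
from h import *
manip.move_to([0.26,-0.45,0.42],manip.read_ee_rot())
manip.move_to([0.40,-0.06,0.42],[0,np.pi,0])
c=wcam(); cv2.imwrite("pics/w1.png",c["image"][...,::-1])
import pickle; 
reg={}
for t in("crate","crate_top","corner","grinder","vial","clear_bottle"):
    r=manip.regions_of("wrist",t)[:2]; reg[t]=r
    print(t,[(np.round(q["rect"]).tolist(),round(q["p"],2)) for q in r])
pickle.dump((c,reg),open("w1.pkl","wb"))
s=shot("scene"); cv2.imwrite("pics/scene1.png",s["image"][...,::-1]);pickle.dump(s,open("s1.pkl","wb"))
print(manip.read_time(),manip.read_position(),manip.read_joint_positions())
E
```

```text
crate [([209.0, 129.0, 352.0, 247.0], 0.95)]
crate_top []
corner [([202.0, 197.0, 398.0, 256.0], 0.65)]
grinder [([209.0, 130.0, 354.0, 249.0], 0.27)]
vial [([413.0, 179.0, 442.0, 205.0], 0.91), ([496.0, 161.0, 594.0, 222.0], 0.65)]
clear_bottle [([314.0, 306.0, 344.0, 361.0], 0.62)]
4.3667 [ 0.39999243 -0.06020119  0.41999683] [-1.78813649e-01 -1.12013027e-01  1.83683434e+00  7.57855523e-06
  1.41678733e+00 -1.74900431e+00]
```

View pics/w1.png

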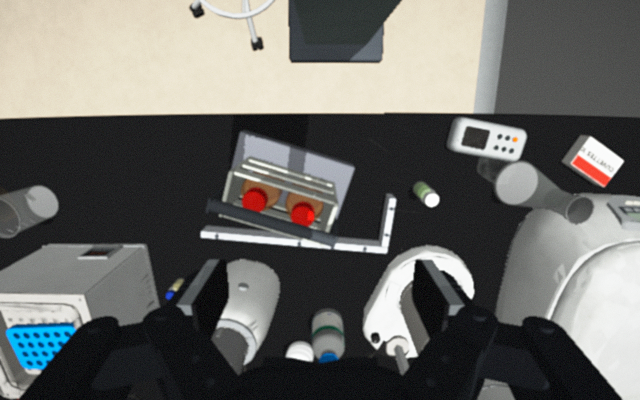

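```bash
python3 - <<'E'
import cv2
im=cv2.imread("pics/w1.png")[115:265,190:400]; cv2.imwrite("pics/w1c.png",cv2.resize(im,None,fx=3.8,fy=3.8,interpolation=cv2.INTER_CUBIC))
E
```

```text
(no output)
```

View pics/w1c.png

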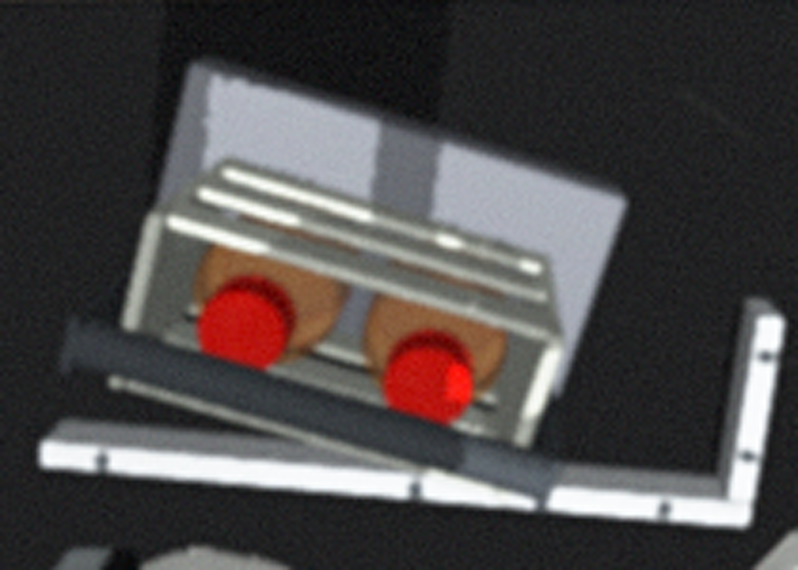

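```bash
python3 - <<'E'
from h import *
import pickle
c,reg=pickle.load(open("w1.pkl","rb"))
f=lambda pts,z: ray(c,np.array(pts)/3.8+[190,115],z)[:,:2]
cr=f([(197,66),(626,199)],.034); print("front corners",cr,np.linalg.norm(cr[0]-cr[1]))
ra=f([(42,440),(725,497)],.032); st=f([(755,316),(726,497)],.032); out=f([(42,468),(748,526)],.032);so=f([(784,320),(750,524)],.032)
for n,p in(("rail",ra),("stop",st),("out",out),("stopout",so),("crate",cr)):
    d=p[1]-p[0]; print(n,p.round(4).tolist(),np.linalg.norm(d).round(3),np.degrees(np.arctan2(*d[::-1])).round(1))
for t in("vial","clear_bottle"): print(t)
# vial base, bath foot
print(ray(c,[(425,187)],.069),ray(c,[(152,245)],.185))
E
```

```text
front corners [[ 0.3696618  -0.18856706]
 [ 0.42800238 -0.00296937]] 0.1945510883419688
rail [[0.5435, -0.276], [0.5731, 0.0493]] 0.327 84.8
stop [[0.4825, 0.0579], [0.5731, 0.0497]] 0.091 -5.2
out [[0.5579, -0.2777], [0.5885, 0.0613]] 0.34 84.8
stopout [[0.4845, 0.0714], [0.5874, 0.0622]] 0.103 -5.1
crate [[0.3697, -0.1886], [0.428, -0.003]] 0.195 72.6
vial
clear_bottle
[[0.45291232 0.1070098  0.069     ]] [[ 0.50056174 -0.28178782  0.185     ]]
```

```bash
cat >> h.py <<'E'
C=np.array([.5735,.0498,0]); A=np.radians(-5.2)
Rc=R.from_euler("z",A)
def W(x,y,z): return C+Rc.apply([x,y,z])          # corner frame -> world
def ori(back=0,right=0):   # tool down, x towards robot, top leaning back to robot / to the right (deg)
    return (Rc*R.from_euler("x",right,degrees=True)*R.from_euler("y",-back,degrees=True)*R.from_rotvec([0,np.pi,0])).as_rotvec()
E
python3 - <<'E'
from h import *
import pickle
c,reg=pickle.load(open("w1.pkl","rb"))
toC=lambda p:(Rc.inv().apply(p-C)).round(3)
print("grinder front",toC(ray(c,[(252,261),(228,270),(278,270)],0.0)),"bath",toC(ray(c,[(151,245)],0)))
for b in(0,10,15,20):
    print(b,R.from_rotvec(ori(b)).as_matrix()[:,2].round(2),[manip.solve_ik(W(x,-.171,z),ori(b)) is not None for x,z in((-.212,.25),(-.212,.008),(-.2,.008),(-.114,.008))])
print(R.from_rotvec(ori(0,20)).as_matrix()[:,2].round(2),[np.round(q,2) if (q:=manip.solve_ik(W(-.04,y,z),ori(0,20))) is not None else None for y,z in((-.32,.3),(-.32,.014),(-.21,.014))])
E
```

```text
grinder front [[ 0.069 -0.24   0.   ]
 [ 0.094 -0.287  0.   ]
 [ 0.084 -0.188  0.   ]] bath [[ 0.054 -0.439  0.   ]]
0 [ 0. -0. -1.] [True, True, True, True]
10 [ 0.17 -0.02 -0.98] [True, False, False, True]
15 [ 0.26 -0.02 -0.97] [True, True, True, False]
20 [ 0.34 -0.03 -0.94] [True, True, True, True]
[ 0.03  0.34 -0.94] [array([-0.66,  0.36,  1.6 ,  0.3 ,  1.38, -2.22]), array([-0.66,  0.74,  1.74,  0.38,  0.89, -2.41]), array([-0.49,  0.7 ,  1.85,  0.46,  0.79, -2.33])]
```

```bash
cat >> h.py <<'E'
def push(p0,p1,o,flim,step=.002,rate=.03,axis=None):
    """push in steps from p0 to p1 (corner frame) until the force along the push rises by flim"""
    p0,p1=np.array(p0),np.array(p1); n=int(np.ceil(np.linalg.norm(p1-p0)/step)); d=Rc.apply((p1-p0)/np.linalg.norm(p1-p0))
    f0=-d@np.array(manip.read_contact_force()); log=[]
    for i in range(1,n+1):
        manip.servo_line(W(*(p0+(p1-p0)*i/n)),o,rate=rate)
        f=-d@np.array(manip.read_contact_force())-f0; log.append(round(float(f),1))
        if f>flim: break
    print("push",log,"at",toC(manip.read_position()),"t",manip.read_time()); return log
toC=lambda p:(Rc.inv().apply(np.array(p)-C)).round(4)
E
python3 - <<'E'
from h import *
o=ori(20)
manip.move_to(W(-.215,-.171,.25),o)
manip.servo_line(W(-.215,-.171,.05),o,rate=.2); manip.servo_line(W(-.215,-.171,.008),o,rate=.08)
print(manip.read_contact_force(),manip.read_time())
push((-.215,-.171,.008),(-.125,-.171,.008),o,18,step=.006,rate=.05)
c=wcam(); cv2.imwrite("pics/w2.png",c["image"][...,::-1])
s=shot("scene"); cv2.imwrite("pics/s2.png",s["image"][...,::-1]); print(manip.read_position())
E
```

```text
Traceback (most recent call last):
host.IKError: the arm cannot follow that straight line within its joint ranges
```

```bash
python3 - <<'E'
from h import *
print(toC(manip.read_position()),np.round(manip.read_joint_positions(),2))
for b in(0,5,10,15,20):
  for x in(-.215,-.2,-.15,-.106):
    print(b,x,[None if (q:=manip.solve_ik(W(x,-.171,z),ori(b))) is None else np.round(q,2).tolist() for z in(.15,.05,.008)])
E
```

```text
[-0.2135 -0.1714  0.2514] [-0.41 -0.18  2.34  0.18  0.66 -2.01]
0 -0.215 [[-0.32, 0.17, 2.25, -0.0, 0.72, -1.8], [-0.32, 0.42, 2.3, -0.0, 0.42, -1.8], [-0.32, 0.54, 2.3, -0.0, 0.3, -1.8]]
0 -0.2 [[-0.31, 0.19, 2.22, -0.0, 0.73, -1.79], [-0.31, 0.44, 2.27, -0.0, 0.44, -1.79], [-0.31, 0.55, 2.27, -0.0, 0.32, -1.79]]
0 -0.15 [[-0.28, 0.26, 2.12, -0.0, 0.76, -1.76], [-0.28, 0.47, 2.17, -0.0, 0.5, -1.76], [-0.28, 0.57, 2.17, -0.0, 0.4, -1.76]]
0 -0.106 [[-0.27, 0.32, 2.03, -0.0, 0.79, -1.75], [-0.27, 0.51, 2.07, -0.0, 0.56, -1.75], [-0.27, 0.6, 2.08, -0.0, 0.46, -1.75]]
5 -0.215 [[-0.34, 0.14, 2.3, 0.04, 0.62, -1.85], [-0.34, 0.41, 2.35, 0.07, 0.3, -1.89], [-0.34, 0.54, 2.36, 0.13, 0.17, -1.94]]
5 -0.2 [[-0.33, 0.16, 2.27, 0.03, 0.62, -1.83], [-0.33, 0.42, 2.32, 0.07, 0.32, -1.87], [-0.33, 0.54, 2.33, 0.11, 0.19, -1.91]]
5 -0.15 [[-0.3, 0.23, 2.18, 0.03, 0.65, -1.8], [-0.3, 0.46, 2.22, 0.05, 0.38, -1.82], [-0.3, 0.56, 2.22, 0.07, 0.27, -1.84]]
5 -0.106 [[-0.28, 0.29, 2.09, 0.03, 0.68, -1.78], [-0.28, 0.49, 2.13, 0.04, 0.44, -1.79], [-0.28, 0.59, 2.13, 0.05, 0.34, -1.8]]
10 -0.215 [[-0.36,
[... 548 characters left out ...]
2.37, 0.18, 0.41, -2.0], None, [-0.37, 0.56, 2.43, 2.51, 0.12, 1.93]]
15 -0.15 [[-0.33, 0.18, 2.28, 0.15, 0.43, -1.93], [-0.33, 0.44, 2.33, 0.48, 0.13, -2.28], None]
15 -0.106 [[-0.3, 0.24, 2.2, 0.12, 0.45, -1.88], [-0.3, 0.47, 2.24, 0.3, 0.18, -2.07], None]
20 -0.215 [[-0.41, 0.07, 2.45, 0.37, 0.3, -2.23], [-0.41, 0.43, 2.51, 2.45, 0.17, 1.95], [-0.41, 0.6, 2.51, 2.78, 0.31, 1.61]]
20 -0.2 [[-0.39, 0.1, 2.43, 0.35, 0.3, -2.19], [-0.39, 0.44, 2.48, 2.37, 0.15, 2.05], [-0.39, 0.59, 2.48, 2.76, 0.28, 1.65]]
20 -0.15 [[-0.35, 0.17, 2.33, 0.28, 0.31, -2.08], None, [-0.35, 0.59, 2.38, 2.64, 0.18, 1.82]]
20 -0.106 [[-0.32, 0.22, 2.25, 0.23, 0.34, -2.0], None, [-0.32, 0.59, 2.29, 2.39, 0.11, 2.11]]
```

```bash
python3 - <<'E'
from h import *
o=ori(5)
manip.move_to(W(-.215,-.171,.22),o)
manip.servo_line(W(-.215,-.171,.008),o,rate=.12)
print(manip.read_contact_force(),manip.read_time())
push((-.215,-.171,.008),(-.125,-.171,.008),o,18,step=.006,rate=.05)
c=wcam(); cv2.imwrite("pics/w2.png",c["image"][...,::-1])
s=shot("scene"); cv2.imwrite("pics/s2.png",s["image"][...,::-1]); print(manip.read_position())
E
```

```text
[-0.03434526  0.24649338  0.17457121] 7.3917
push [0.2, 0.9, 0.1, 0.8, -0.1, 2.1, 0.7, 1.0, 1.6, 1.4, 1.7, 1.2, 1.3, 0.7, 3.7] at [-0.1255 -0.1708  0.0078] t 11.3917
[ 0.433101   -0.10894984  0.00788072]
```

View pics/w2.png

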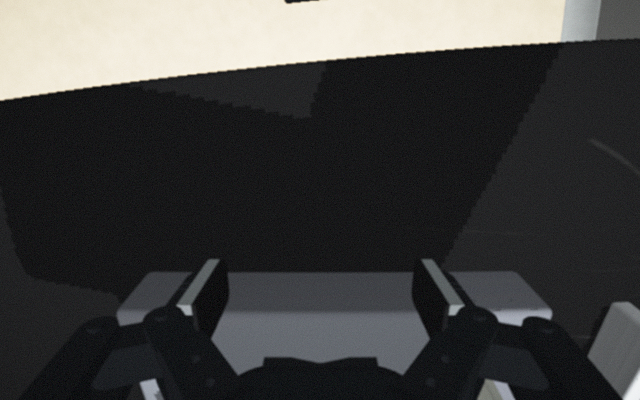

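```bash
python3 - <<'E'
from h import *
o=ori(5)
push((-.125,-.171,.008),(-.098,-.171,.008),o,10,step=.0015,rate=.03)
p=toC(manip.read_position())
c=wcam()
from h import proj
# tray end positions, front top edge corners in the picture
cv2.imwrite("pics/w3.png",c["image"][...,::-1])
manip.servo_line(W(p[0]-.02,-.171,.008),o,rate=.08)
manip.servo_line(W(p[0]-.03,-.171,.25),o,rate=.2)
manip.move_to(W(-.10,-.17,.42),ori(0))
c=wcam(); cv2.imwrite("pics/w4.png",c["image"][...,::-1])
im=c["image"][80:300,120:440,::-1]; cv2.imwrite("pics/w4c.png",cv2.resize(im,None,fx=2.5,fy=2.5,interpolation=cv2.INTER_CUBIC))
import pickle; pickle.dump(c,open("w4.pkl","wb")); print(manip.read_time())
E
```

```text
push [1.7, -0.1, -0.6, -0.4, -0.3, -0.5, -0.1, -0.1, -0.7, 0.3, 0.3, 4.0, 7.8, 11.5] at [-0.1082 -0.1705  0.0076] t 14.9917
17.6333
```

View pics/w4c.png

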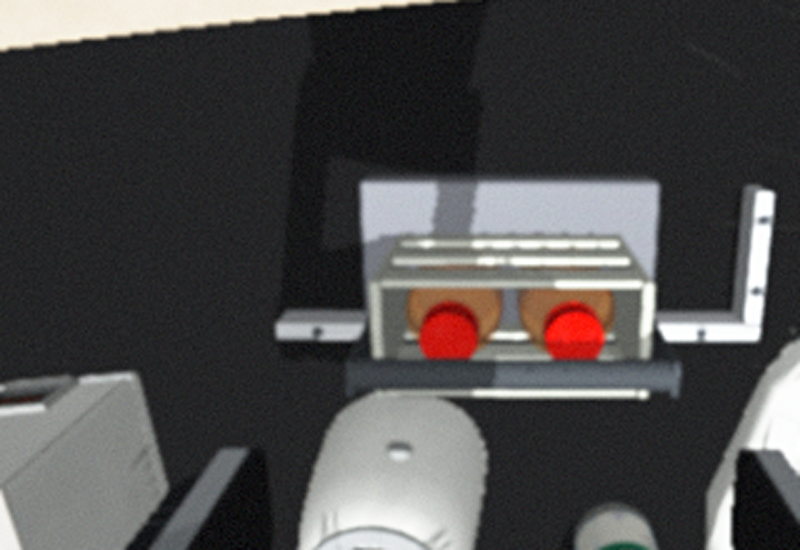

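```bash
python3 - <<'E'
from h import *
import pickle
c=pickle.load(open("w4.pkl","rb"))
f=lambda pts,z: toC(ray(c,np.array(pts)/2.5+[120,80],z))[:,:2]
print("tray",f([(361,182),(658,182)],.034).tolist(),"stop",f([(745,190),(738,324)],.032).tolist(),"rail",f([(275,322),(738,326)],.032).tolist())
yr=f([(361,182)],.034)[0,1]; ys=yr-.045; print("right end",yr)
o=ori(0,20)
manip.command_gripper(0.0,20); print("w",manip.read_width())
manip.move_to(W(-.04,ys,.30),o)
manip.servo_line(W(-.04,ys,.010),o,rate=.12)
print(manip.read_contact_force(),manip.read_time())
push((-.04,ys,.010),(-.04,-.235,.010),o,15,step=.006,rate=.05)
c=wcam(); cv2.imwrite("pics/w5.png",c["image"][...,::-1])
s=shot("scene"); cv2.imwrite("pics/s5.png",s["image"][120:280,220:420,::-1])
E
```

```text
tray [[-0.0979, -0.2622], [-0.098, -0.0658]] stop [[-0.0926, -0.0067], [0.0017, -0.0032]] rail [[0.0004, -0.3281], [0.0032, -0.003]]
right end -0.2622
w 8.764926873562105e-05
[-0.30892477 -0.19963533  0.49033004] 21.775
push [-0.4, 0.1, -0.5, 0.6, 0.5, 0.0, 2.5, 3.3, 3.4, 2.6, 1.8, 2.1, 2.3] at [-0.04   -0.2349  0.01  ] t 25.1333
```

View pics/w5.png

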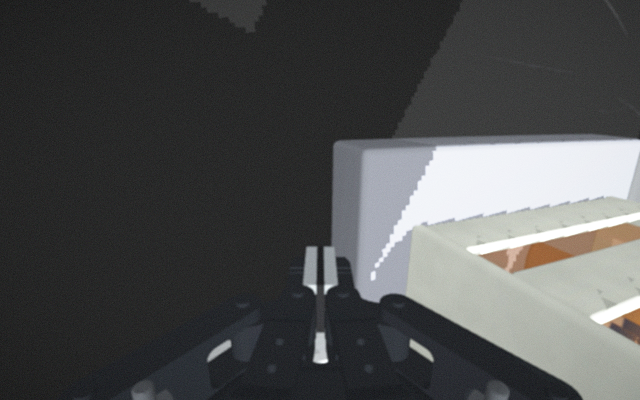

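```bash
python3 - <<'E'
from h import *
o=ori(0,20)
push((-.04,-.235,.010),(-.04,-.215,.010),o,12,step=.005,rate=.04)
push((-.04,-.215,.010),(-.04,-.192,.010),o,10,step=.0015,rate=.03)
p=toC(manip.read_position())
manip.servo_line(W(-.04,p[1]-.04,.010),o,rate=.1)
manip.servo_line(W(-.04,p[1]-.05,.30),o,rate=.2)
manip.command_gripper(0.085)
manip.move_to(W(-.13,-.12,.42),ori(0))
c=wcam(); cv2.imwrite("pics/w6.png",c["image"][...,::-1])
im=c["image"][80:300,140:460,::-1]; cv2.imwrite("pics/w6c.png",cv2.resize(im,None,fx=2.5,fy=2.5,interpolation=cv2.INTER_CUBIC))
import pickle; pickle.dump(c,open("w6.pkl","wb")); print(manip.read_time())
E
```

```text
push [-0.3, -0.3, 0.9, 0.1] at [-0.04   -0.2149  0.01  ] t 26.3333
push [2.7, 3.7, 3.4, 3.0, 4.1, 7.9, 15.4] at [-0.0398 -0.2071  0.01  ] t 28.0833
31.9333
```

View pics/w6c.png

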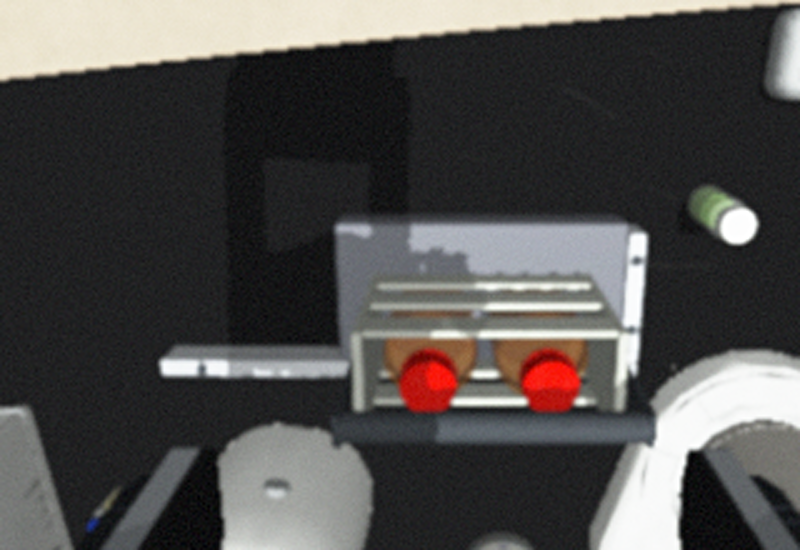

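```bash
python3 - <<'E'
from h import *
import pickle
o=ori(5)
manip.move_to(W(-.15,-.105,.25),o)
manip.servo_line(W(-.15,-.105,.008),o,rate=.15)
manip.servo_line(W(-.120,-.105,.008),o,rate=.06)
push((-.120,-.105,.008),(-.098,-.105,.008),o,9,step=.0015,rate=.03)
p=toC(manip.read_position())
manip.servo_line(W(p[0]-.03,-.105,.008),o,rate=.08)
manip.servo_line(W(p[0]-.04,-.105,.25),o,rate=.2)
manip.move_to(W(-.13,-.12,.42),ori(0))
c=wcam(); pickle.dump(c,open("w7.pkl","wb")); print(manip.read_time())
im=c["image"][140:260,240:440,::-1]; cv2.imwrite("pics/w7c.png",cv2.resize(im,None,fx=4,fy=4,interpolation=cv2.INTER_CUBIC))
E
```

```text
push [0.1, 0.2, 0.3, -0.5, -0.2, 0.2, 0.3, 1.2, 5.7, 8.7, 11.2] at [-0.1084 -0.1049  0.0073] t 37.825
40.5417
```

View pics/w7c.png

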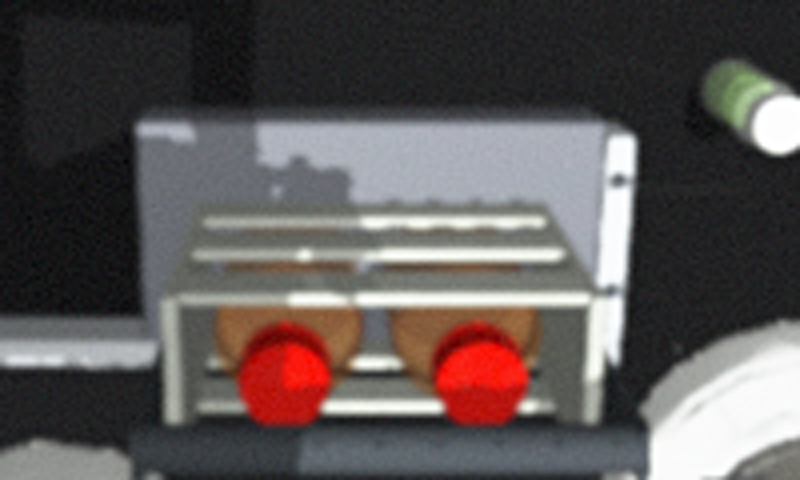

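```bash
python3 -c "
from rig import manip
print(manip.sign_off(),manip.read_time())"
```

```text
the job is handed in; nothing more can be done
the job is handed in; nothing more can be done
```

I pushed the crate home using only low pushes on its tray: it now stands upright and flush against the rear rail and the left end stop. The arm is clear of it and nothing else was touched, and I handed the job in at about 41 s of the 58 s allowed.

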